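# Gauge two breathing-tube sleeves and sort them

### The job

Try each of the two blue breathing-tube sleeves on the leaning brass gauge pin, sliding it on as far as it will go without forcing it, and take it off again. A sleeve that goes fully home against the steel shoulder belongs standing upright in the yellow tray, one that stops short belongs standing upright in the grey tray; put each away before trying the next, and leave the mug, the stamp and the mouse where they are.

Things in the scene. Friction and masses are not known exactly. Their poses are not given: they have to be found in the camera images.
- sleeve_a: Blue plastic sleeve: straight tube, 30 mm outside diameter, 60 mm long, bore 20.4 mm at both mouths, about 40 g, standing upright on the desk. Origin at the centre of its lower end, z along its axis (up). One of the two sleeves has a ring of moulding flash inside, from 22 mm in from either end, too narrow for the gauge pin; the outside does not tell which.
- sleeve_b: The other blue sleeve, the same outside and at the mouths, same origin and axes. See sleeve_a.
- gauge_pin: Brass gauge pin, fixed: 18 mm diameter, 45 mm long, the last 9 mm tapering to a flat 12 mm nose; it rises from a round steel shoulder (42 mm) and leans 30 degrees from vertical, roughly to the robot's right. Origin on its axis at the shoulder face, 60 mm above the desk; z along the pin to the nose; y level. A good sleeve's lower end reaches the shoulder (z = 0), the other's stops at about z = 23 mm.
- gauge: The gauge's grey base, a fixed plate 130 x 90 x 18 mm with a short dark post carrying the pin. Origin on the desk, straight below gauge_pin's origin; -x is the side to which the pin leans, and the plate reaches from x = -45 to +85 mm and 45 mm either side in y.
- yellow_tray: Open yellow plastic tray, 110 x 110 mm outside, 22 mm high, walls and floor 4 mm thick, fixed to the desk. Origin at the centre of its underside, x and y along its sides. For sleeves that go fully home.
- grey_tray: Open grey plastic tray, same size, also fixed, same origin and axes. For sleeves that stop short.
- mug: White mug, 80 mm diameter, 90 mm high, handle at its +y side. Origin at the centre of its underside. Leave alone.
- stamp: Small red office stamp, 45 x 30 mm, 68 mm high with a round knob. Origin at the centre of its underside. Leave alone.
- mouse: Red computer mouse, 100 x 58 x 30 mm. Origin at the centre of its underside. Leave alone.
Things that resemble listed ones, but are neither listed nor needed, are in the scene too. Leave any turquoise look-alike of the sleeve_b alone.

How it is judged:
By the outcome, as a careful person would: the job done as asked, in the order asked, and still so for the second after the job is handed in, with the robot touching nothing.
It also fails if it takes over 72 s, if anything falls off the work surface, if the arm or the gripper's body presses on something with over 40 N, if the wrist force passes 120 N, or if a joint passes its speed limit or range.

### The arm

A 7-joint arm with a two-finger parallel gripper is mounted at the origin on the work surface. World frame = base frame: x ahead of the robot, y to its left, z up, the work surface at z = 0. Lengths are in m, angles in rad, forces in N, time in s.
With the tool pointing down it reaches from about 0.4 to 0.875 m from the base axis. Payload 19.3 kg.
Tool frame: the origin (TCP) lies at the very end of the fingers, on their centre line; the grasp point (between the pads) lies 19 mm behind it; z points along the fingers, y is the direction in which the jaws open and shut (so a half turn about z gives the same grasp; the last joint's range is limited). The gripper opens to 85 mm and grips with 20 to 120 N. Pads are 22 mm wide; open, the fingers measure 114 mm over their backs; the gripper's body (76 mm by 85 mm) begins 54 mm behind the grasp point. The pads swing forward as they close: fully open they stand 13 mm farther back than shut.
Start: joints at [-1.22, 0.521, -0.036, 1.599, 0.021, 1.021, -0.113], TCP at [0.255, 0.57, 0.231] pointing down, gripper open.
Joint ranges: [-2.91, 2.91], [-0.3, 2.13], [-1.5, 1.42], [0.17, 2.43], [-1.26, 4.41], [0.16, 1.93], [-2.52, 2.52]. Speed limits (rad/s): [1.89, 1.89, 2.39, 2.39, 3.01, 3.01, 3.01].

### API

Orientations are given as [roll, pitch, yaw] about the fixed x, y, z axes, in that order (R = Rz(yaw) Ry(pitch) Rx(roll)).
In Python, from workcell import bot, grab_frame, calibration, workorder gives the robot as it stands.
- The arm moves only by the tool move_arm, never from a script. Its arguments are lists of equal length, an entry for each row: "jaw": the closure in counts, from 0 (fully open) to 255 (shut); "dp": the shift along the tool's x, y, z in units of 800 mm (1.0 is 800 mm), a list of three; "rotation": the turn, a rotation vector about the tool's x, y, z in units of pi rad (1.0 is pi rad), a list of three. In form: {"jaw": [jaw, ...], "dp": [[dx, dy, dz], ...], "rotation": [[rx, ry, rz], ...]}. A call has 1 to 10 rows; each row shifts and turns the commanded pose from where the row before left it, along the tool's axes as they then stand; what a row does not reach is not made up. A row lasts 1/8 s, in which the tool goes at most 62.5 mm and 10.7 degrees, less where a joint would pass 70% of its speed; a pose out of reach is approached as far as the arm can. A call with a number of a shift or a turn outside -1 to 1 is refused whole. A call with a gripper value outside its range is refused whole. The fingers move at their own pace and stop on an object; "squeeze" is the grip in N (left out, the last holds). Time passes only in rows, so rows that do not move let the fingers close. It gives the time, the measured TCP pose, the force and the opening at its end, in the units of the state.
- bot.observe(): the state, without advancing time (a new reading comes with each control period).
- grab_frame(name): name is "scene" or "top" or "wrist"; returns the picture (400x640x3 uint8, blue, green, red); there is no depth.
- calibration(name): a dict with "camera_matrix" (3x3 intrinsics, pixels), "T" (4x4, takes a point from camera to world coordinates). Camera axes: x right, y down, z forward; pixel columns grow to the right and rows downward; lengths in m; the calibration is good to about 2 mm. The wrist camera is an equidistant fisheye: a pixel r from the principal point sees the ray r / f radians off the axis. A picture is of the moment at which its call begins: read the wrist's pose just before it. calibration takes no time and is no camera call; for the wrist camera it gives the pose at the moment of the call.
- workorder.job_done(): hands the job in, once; it reports no verdict.
The state is a dict: "clock": time; "qpos": joint angles; "qd": joint speeds; "joint_efforts": joint torques, N m; "position": TCP position; "tool_rot": TCP orientation; "force": force on the tool from outside, world axes, zero at the start; "moment": the same for the moment, N m; "grip_width": finger opening in m.
Only numpy, scipy, OpenCV 4.12 (cv2) and the standard library are available. Lean on these libraries where they do the work, as an engineer would, in place of code of your own. Each camera call takes 0.05 s, during which the arm holds its last target. There are 200 camera calls.

## Working session

There is one attempt and no reset: what is moved stays moved. The work goes in short steps, Python scripts to look and compute and a tool call to move; the robot and the scene stay as the last step left them, time stands still between calls to the robot, and variables do not carry over. Pictures are saved under pics/ and viewed, about 8 in all and at most 12, crops included, and the job is handed in when it is done.

Besides the shell and the picture viewer there is one more tool, called after ">>>" as name(argument=value, ...) on one line, values as JSON. move_arm: Moves the arm, as the interface text tells. Shifts and turns lie within -1 to 1; 1 stands for 800 mm of shift or pi rad of turn. Its arguments: {"type":"object","properties":{"jaw":{"type":"array","items":{"type":"number"}},"dp":{"type":"array","items":{"type":"array","items":{"type":"number","minimum":-1,"maximum":1}}},"rotation":{"type":"array","items":{"type":"array","items":{"type":"number","minimum":-1,"maximum":1}}},"squeeze":{"type":"number"}},"required":["jaw","dp","rotation"]}

```bash
mkdir -p pics; ls; python3 - <<'E'
from workcell import bot, grab_frame, calibration
import cv2
print(bot.observe())
for n in ("scene","top"):
    im=grab_frame(n); cv2.imwrite(f"pics/{n}0.png",im); c=calibration(n); print(n,c["camera_matrix"],c["T"])
E
```

```text
pics
{'clock': 0.0, 'qpos': array([-1.22018014,  0.52202194, -0.03630232,  1.60001416,  0.02123888,
        1.02111906, -0.11277989]), 'qd': array([ 0.00014598,  0.00196785,  0.00204956, -0.00098169,  0.00043697,
       -0.00023878,  0.00134308]), 'joint_efforts': array([ 1.20898803e-03, -9.27121854e+01,  1.98016070e+00, -3.69926012e+01,
        1.78187998e-02,  8.03386385e-03,  6.76762880e-06]), 'position': array([0.25523161, 0.57012748, 0.23071889]), 'tool_rot': array([-3.14042286e+00,  1.30702267e-04,  2.72078538e+00]), 'force': array([-0.61379833, -0.47073801,  0.13771729]), 'moment': array([0.01582619, 0.02735901, 0.01429252]), 'grip_width': 0.08519484972609487}
scene [[388.82385146   0.         321.74892167]
 [  0.         388.82385146 192.74717767]
 [  0.           0.           1.        ]] [[ 0.55430519  0.50470381 -0.66183066  1.10699051]
 [ 0.83229712 -0.33112824  0.44456225 -0.37351474]
 [ 0.00522144 -0.79726291 -0.60360963  0.55834889]
 [ 0.          0.          0.          1.        ]]
top [[517.01187415   0.         318.8196692 ]
 [  0.         517.01187415 207.48625809]
 [  0.           0.           1.        ]] [[ 0.0245483  -0.97957982  0.19955141  0.40088168]
 [-0.99969275 -0.02336889  0.00826384 -0.02838503]
 [-0.0034318  -0.19969296 -0.97985251  1.05935157]
 [ 0.          0.          0.          1.        ]]
```

View pics/scene0.png

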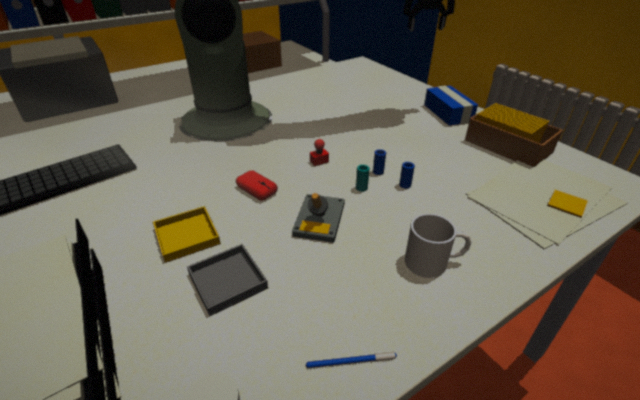

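View pics/top0.png

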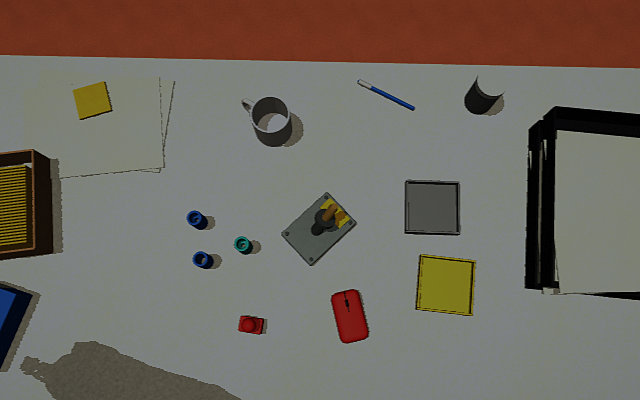

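Candidates in the top view: blue tubes at (197,219) and (203,260) are the sleeves. Turquoise (243,244) is the look-alike, and the blue pen (385,95) and blue box (10,330) are neither. Next I'll measure and check them in a close crop.

```bash
cat > h.py <<'E'
import numpy as np, cv2
from workcell import bot, grab_frame, calibration
from scipy.spatial.transform import Rotation as R
def ray(n,uv,c=None):
    c=c or calibration(n); K=c["camera_matrix"]; T=c["T"]
    x=(uv[0]-K[0,2])/K[0,0]; y=(uv[1]-K[1,2])/K[1,1]
    if n=="wrist":
        r=np.hypot(x,y); d=np.array([x/r*np.sin(r),y/r*np.sin(r),np.cos(r)]) if r>1e-9 else np.array([0,0,1.])
    else: d=np.array([x,y,1.])
    d=T[:3,:3]@d; return T[:3,3],d/np.linalg.norm(d)
def onplane(n,uv,z,c=None):
    o,d=ray(n,uv,c); return o+d*(z-o[2])/d[2]
def proj(n,p,c=None):
    c=c or calibration(n); K=c["camera_matrix"]; T=c["T"]
    q=T[:3,:3].T@(np.asarray(p)-T[:3,3])
    if n=="wrist":
        t=np.arctan2(np.hypot(q[0],q[1]),q[2]); s=t/np.hypot(q[0],q[1]); return np.array([K[0,0]*q[0]*s+K[0,2],K[1,1]*q[1]*s+K[1,2]])
    return np.array([K[0,0]*q[0]/q[2]+K[0,2],K[1,1]*q[1]/q[2]+K[1,2]])
def tri(a,b):
    (o1,d1),(o2,d2)=a,b
    t=np.linalg.lstsq(np.c_[d1,-d2],o2-o1,rcond=None)[0]
    p,q=o1+d1*t[0],o2+d2*t[1]; return (p+q)/2,np.linalg.norm(p-q)
def blobs(im,lo,hi,amin=30):
    m=cv2.inRange(cv2.cvtColor(im,cv2.COLOR_BGR2HSV),lo,hi)
    n,l,s,c=cv2.connectedComponentsWithStats(m)
    return m,[(s[i],c[i].round(1)) for i in range(1,n) if s[i][4]>=amin]
def pose():
    s=bot.observe(); return s["clock"],s["position"],R.from_euler("xyz",s["tool_rot"]).as_matrix(),s
def plan(p,Rm):
    "shift and turn in move units from measured pose to target (shift in present tool axes)"
    t,q,M,s=pose(); return (M.T@(np.asarray(p)-q)/.8).round(4),(R.from_matrix(M.T@Rm).as_rotvec()/np.pi).round(4)
E
python3 - <<'E'
from h import *
t=cv2.imread("pics/top0.png"); s=cv2.imread("pics/scene0.png")
for n,im in(("top",t),("scene",s)):
    for nm,lo,hi in(("blue",(105,120,40),(130,255,255)),("turq",(75,100,30),(100,255,255)),("yellow",(20,140,60),(35,255,255)),("orange",(8,100,60),(19,255,255)),("red",(0,180,80),(5,255,255))):
        for st,c in blobs(im,lo,hi)[1]:
            if st[4]<6000: print(n,nm,st,c)
a=cv2.resize(t[180:290,170:370],None,fx=4,fy=4,interpolation=cv2.INTER_CUBIC)[:,:]
a=cv2.convertScaleAbs(a,alpha=1.6)
cv2.imwrite("pics/c1.png",a)
b=cv2.convertScaleAbs(cv2.resize(s[140:250,270:430],None,fx=5,fy=5,interpolation=cv2.INTER_CUBIC),alpha=1.6)
cv2.imwrite("pics/c2.png",b)
E
```

```text
top blue [371  86  44  24 183] [392.4  97.7]
top blue [187 211  15  14 122] [194.2 217.6]
top blue [193 251  15  16  93] [200.2 258.6]
top blue [  0 288  17  43 366] [  5.1 304.1]
top turq [234 236  15  15 142] [241.5 243.5]
top yellow [ 73  81  39  38 980] [91.6 99.7]
top yellow [   0  165   27   81 1399] [ 12.6 205.2]
top yellow [320 198  16  11  84] [327.2 203.7]
top yellow [338 213  12  16  70] [343.2 221. ]
top yellow [ 417  254   59   62 2920] [445.4 284.9]
top orange [  0 149  35 105 371] [ 26.5 201.7]
top orange [322 204  16  17 132] [329.1 211.7]
top orange [334 211  12  15  83] [339.2 216.9]
top red [ 332  290   36   53 1297] [349.1 316.6]
top red [239 316  15  16 184] [245.7 324.4]
top red [251 319  11  15  90] [257.6 326. ]
scene blue [428  87  36  38 423] [448.1 103.5]
scene blue [448  86  29  30 120] [465.3  99.2]
scene blue [374 150  12  24 181] [379.4 161. ]
scene blue [401 162  13  26 193] [407.  173.8]
scene blue [306 355  69  12 357] [340.4 360.7]
scene turq [357 165  12  26 253] [362.2 177. ]
scene yellow [242   5  38  34 748] [261.5  20. ]
scene yellow [  64   19
[... 470 characters left out ...]
 5 38 28 10 77] [19.9 42.2]
scene orange [ 97  45  59  28 562] [124.6  60.1]
scene orange [155  57  17   7  36] [162.4  60.4]
scene orange [537  74  19  10  33] [546.2  78.1]
scene orange [ 0 84  8  9 33] [ 2.8 88.7]
scene orange [606  97  13   9  30] [610.1 100.8]
scene orange [620 101  18  12  34] [626.4 106.1]
scene orange [471 114  93  32 250] [518.7 131.9]
scene orange [311 193   9   7  42] [314.8 196. ]
scene orange [305 220  18   9  47] [312.4 223.3]
scene orange [611 229  29  40 273] [625.1 248.2]
scene orange [607 256  10  11  42] [611.6 261. ]
scene orange [600 270  11  11  32] [604.2 275.3]
scene red [311 150  17   8  62] [319.  153.9]
scene red [238 172  38  24 544] [256.5 183.6]
```

View pics/c1.png

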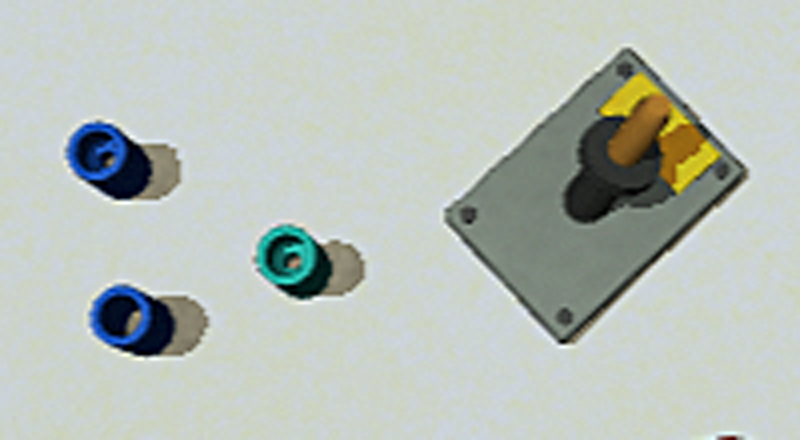

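View pics/c2.png

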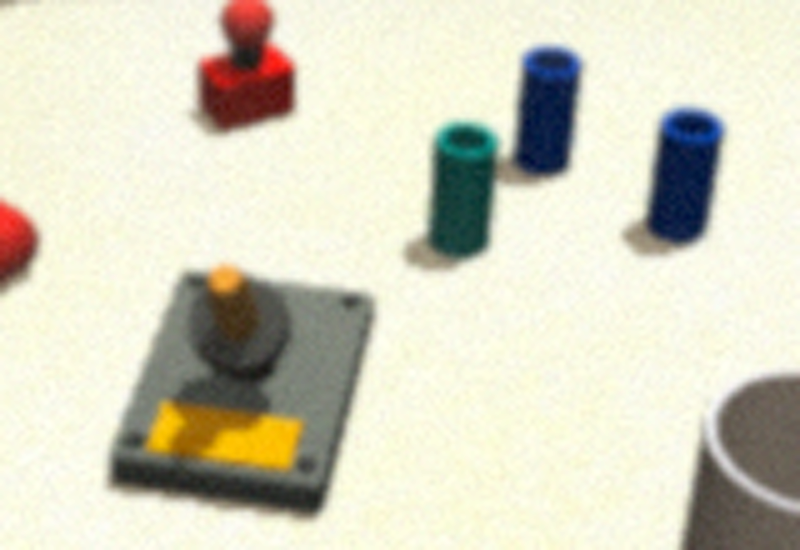

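The crops show blue rims at top px (194,217.5) and (200,259), with the turquoise tube separate at (242,243). The pin leans up and to the right in the top image, towards the yellow-patch side (+x, -y). Now the gauge, sleeve and tray poses.

```bash
python3 - <<'E'
from h import *
T=lambda u,v:((u+.5)/4-.5+170,(v+.5)/4-.5+180); S=lambda u,v:((u+.5)/5-.5+270,(v+.5)/5-.5+140)
C=[onplane("top",T(*c),.018) for c in((628,48),(747,173),(563,340),(446,215))]
C=np.array(C); cen=C.mean(0); xa=(C[2]+C[3]-C[0]-C[1]); xa/=np.linalg.norm(xa)
C2=[onplane("scene",S(*c),.018) for c in((375,295),(190,272),(112,470),(322,500))]
print("top corners",C.round(4).tolist(),"lens",[np.linalg.norm(C[i]-C[i-1]).round(4) for i in range(4)])
print("scene corners",np.round(C2,4).tolist(),np.mean(C2,0).round(4))
ya=np.array([-xa[1],xa[0],0]); e=C[3]-C[0]; f=C[2]-C[1]
print("xaxis ang",np.degrees(np.arctan2(xa[1],xa[0])),"center",cen,"origin",cen-.02*xa)
g=cen-.02*xa
ax=-xa*np.sin(np.pi/6)+np.array([0,0,np.cos(np.pi/6)])
po=np.array([g[0],g[1],.06]); 
print("nose pred",po+.045*ax, "proj top",proj("top",po+.045*ax),"scene",proj("scene",po+.045*ax))
# measured nose
print("measured nose px top",T(656,104),"scene",S(226,274)); print("tri",tri(ray("top",T(656,104)),ray("scene",S(226,274))))
for nm,t,s,sb in(("near",(121,316),(551,63),(543,165)),("far",(97,150),(692,126),(678,232))):
    print(nm,"top rim",onplane("top",T(*t),.06),"scene rim",onplane("scene",S(*s),.06),"tri",tri(ray("top",T(*t)),ray("scene",S(*s))))
print("turq",onplane("top",T(288,253),.06),onplane("scene",S(467,136),.06))
im=cv2.imread("pics/top0.png")
print("yellow",onplane("top",(445.9,285),.022)," grey",onplane("top",(432.5,207.5),.022))
for q in((419.5,255),(475,258.5),(473,315),(416.5,310)):print(onplane("top",q,.022).round(4),end=" ")
m=cv2.inRange(cv2.cvtColor(im,cv2.COLOR_BGR2HSV)[:,:,2],60,128); 
print("stamp",onplane("top",(245.7,324.4),.03),"mouse",onplane("top",(349,316.6),.02))
E
```

```text
top corners [[0.6468, -0.0349, 0.018], [0.5827, -0.0971, 0.018], [0.4954, -0.0055, 0.018], [0.5574, 0.0558, 0.018]] lens [np.float64(0.1274), np.float64(0.0893), np.float64(0.1266), np.float64(0.0872)]
scene corners [[0.5611, 0.0555, 0.018], [0.5007, -0.0053, 0.018], [0.5954, -0.1016, 0.018], [0.6562, -0.0407, 0.018]] [ 0.5783 -0.023   0.018 ]
xaxis ang 134.1282511216599 center [ 0.57056338 -0.02043332  0.018     ] origin [ 0.58448872 -0.03478898  0.018     ]
nose pred [ 0.60015472 -0.0509391   0.09897114] proj top [335.02412259 205.95961081] scene [314.10668035 194.61330613]
measured nose px top (333.625, 205.625) scene (314.8, 194.4)
tri (array([ 0.60045433, -0.04880692,  0.09887598]), np.float64(0.0012199817089983227))
near top rim [0.49794526 0.20768518 0.06      ] scene rim [0.50122708 0.20506234 0.06      ] tri (array([0.49812403, 0.20818973, 0.0574203 ]), np.float64(0.00024656060275041517))
far top rim [0.57920111 0.22525029 0.06      ] scene rim [0.58121642 0.22341671 0.06      ] tri (array([0.5794371 , 0.22559338, 0.05828543]), np.float64(0.0002208679655037767))
turq [0.53053985 0.12853862 0.06      ] [0.52992565 0.12946272 0.06      ]
yellow [ 0.46115439 -0.27571685  0.022     ]  grey [ 0.61766177 -0.2521742   0.022     ]
[ 0.5196 -0.2242  0.022 ] [ 0.5152 -0.3353  0.022 ] [ 0.4041 -0.3274  0.022 ] [ 0.411  -0.2168  0.022 ] stamp [0.37532556 0.11665849 0.03      ] mouse [ 0.39503228 -0.08433313  0.02      ]
```

>>> move_arm(jaw=[0,0,0,0,0,0,0,0,0,0], dp=[[-0.046,-0.029,0.008],[-0.046,-0.029,0.008],[-0.046,-0.029,0.008],[-0.046,-0.029,0.008],[-0.046,-0.029,0.008],[-0.046,-0.029,0.008],[-0.046,-0.029,0.008],[-0.046,-0.029,0.008],[-0.046,-0.029,0.008],[-0.046,-0.029,0.008]], rotation=[[0,0,0],[0,0,0],[0,0,0],[0,0,0],[0,0,0],[0,0,0],[0,0,0],[0,0,0],[0,0,0],[0,0,0]], squeeze=40)

```text
clock: 1.35
position: [0.497, 0.2071, 0.167]
tool_rot: [-3.141, -0.0, 2.721]
force: [-0.7, 0.5, -0.5]
grip_width: 0.0851
```

```bash
python3 - <<'E'
from h import *
t,p,M,s=pose(); print(t,p,M.round(3).tolist(),s["qpos"],s["force"])
c=calibration("wrist"); im=grab_frame("wrist"); cv2.imwrite("pics/w1.png",im); print(c)
for q in((.498,.208,.06),(.579,.225,.06),(.5305,.1285,.06),(.6004,-.0500,.099)): print(proj("wrist",q,c))
for st,cc in blobs(im,(105,120,40),(130,255,255))[1]: print(st,cc)
E
```

```text
1.35 [0.49699904 0.20709291 0.16697801] [[-0.913, 0.408, -0.0], [0.408, 0.913, -0.0], [0.0, -0.0, -1.0]] [-0.52320961  0.46766637  0.02459418  1.89284759 -0.01576955  0.78150353
  0.6600181 ] [-0.73984657  0.48424008 -0.4907348 ]
{'camera_matrix': array([[309.70691629,   0.        , 321.6773681 ],
       [  0.        , 309.70691629, 199.09209272],
       [  0.        ,   0.        ,   1.        ]]), 'T': array([[ 4.08071801e-01,  8.75559660e-01,  2.58597537e-01,
         4.31606300e-01],
       [ 9.12949722e-01, -3.91216597e-01, -1.16070579e-01,
         2.35595491e-01],
       [-4.59068252e-04,  2.83451680e-01, -9.58986410e-01,
         3.08558400e-01],
       [ 0.00000000e+00,  0.00000000e+00,  0.00000000e+00,
         1.00000000e+00]])}
[324.0882918  197.26453045]
[376.58581507 267.19320483]
[259.23417414 262.3281635 ]
[153.61822572 374.47873669]
[557   0  51  24 815] [584.9   9.6]
[618   0  22  25 341] [627.5   8.7]
[306 182  34  32 430] [322.1 196.4]
[360 253  30  28 458] [374.1 265.2]
```

View pics/w1.png

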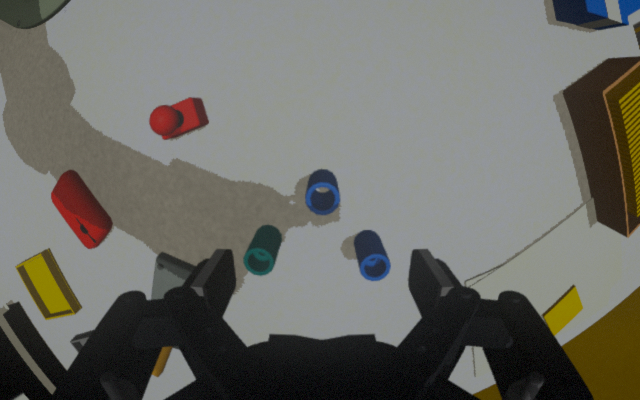

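The wrist view shows the near sleeve rim around (322,194), the far one at (374,266), turquoise at (263,257), and clear space for the fingers. I'll refine the sleeve centre.

```bash
python3 - <<'E'
from h import *
im=cv2.imread("pics/w1.png"); c=calibration("wrist")
hsv=cv2.cvtColor(im,cv2.COLOR_BGR2HSV)
for (x0,y0,x1,y1) in((295,160,350,225),(345,220,400,290)):
    v=hsv[y0:y1,x0:x1]; m=((v[...,0]>105)&(v[...,0]<130)&(v[...,1]>100)&(v[...,2]>95)).astype(np.uint8)
    k,_=cv2.findContours(m,cv2.RETR_EXTERNAL,cv2.CHAIN_APPROX_NONE); k=max(k,key=cv2.contourArea)
    e=cv2.fitEllipse(cv2.convexHull(k)); uv=np.array(e[0])+(x0,y0); print(m.sum(),uv,e[1],onplane("wrist",uv,.06,c))
E
```

```text
372 [322.23145485 197.58276367] (32.3315315246582, 33.7303352355957) [0.50014195 0.20058265 0.06      ]
396 [374.74280548 266.71479797] (26.417726516723633, 30.395675659179688) [0.58016902 0.21724349 0.06      ]
```

```bash
python3 - <<'E'
from h import *
t,p,M,s=pose(); print(t,p,s["tool_rot"]); c=calibration("wrist"); print(c["T"][:3,3])
c["T"][:3,3]=[.4316063,.2355955,.3085584]; 
print(onplane("wrist",(322.23,197.58),.06,c),onplane("wrist",(374.74,266.71),.06,c))
E
```

```text
1.4 [0.49963941 0.20145414 0.16631592] [-3.13909927e+00  1.61821146e-03  2.71549137e+00]
[0.43430594 0.23069111 0.30777063]
[0.49764894 0.20539119 0.06      ] [0.57792719 0.22210452 0.06      ]
```

>>> move_arm(jaw=[0,0,0,0], dp=[[0,0,0.03],[0,0,0.03],[0,0,0],[0,0,0]], rotation=[[0,0,0],[0,0,0],[0,0,0],[0,0,0]])

```text
clock: 1.9
position: [0.4966, 0.2086, 0.12]
tool_rot: [3.141, 0.0, 2.721]
force: [0.5, -0.2, 1.0]
grip_width: 0.0855
```

```bash
cat > rim.py <<'E'
from h import *
import sys
def rims(z=.06,name=None):
    c=calibration("wrist"); t,p,M,s=pose(); im=grab_frame("wrist")
    if name: cv2.imwrite(f"pics/{name}.png",im)
    hsv=cv2.cvtColor(im,cv2.COLOR_BGR2HSV)
    m=cv2.inRange(hsv,(105,100,95),(130,255,255)); k,_=cv2.findContours(m,cv2.RETR_EXTERNAL,cv2.CHAIN_APPROX_NONE)
    print(t,p.round(4),s["tool_rot"].round(4),"F",s["force"].round(1),"w",round(s["grip_width"],4))
    for q in k:
        if 150<cv2.contourArea(q)<9000:
            e=cv2.fitEllipse(cv2.convexHull(q)); w=onplane("wrist",e[0],z,c); print(np.round(e[0],1),np.round(e[1],1),w.round(4),"tool",(M.T@(w-p)).round(4))
    return im,c
if __name__=="__main__": rims(float(sys.argv[1]) if len(sys.argv)>1 else .06, sys.argv[2] if len(sys.argv)>2 else None)
E
python3 rim.py
```

```text
1.9 [0.4966 0.2086 0.12  ] [3.1413e+00 3.0000e-04 2.7208e+00] F [ 0.5 -0.2  1. ] w 0.0855
[382.  295.7] [28.7 35.7] [0.5774 0.2237 0.06  ] tool [-0.0676  0.0468  0.06  ]
[320.7 217.7] [38.5 41. ] [0.4977 0.2066 0.06  ] tool [-0.0017 -0.0014  0.06  ]
```

>>> move_arm(jaw=[0,0,0,0,200,200,200,200,200,200], dp=[[-0.002,-0.002,0.04],[0,0,0.04],[0,0,0.038],[0,0,0],[0,0,0],[0,0,0],[0,0,0],[0,0,0],[0,0,0],[0,0,0]], rotation=[[0,0,0],[0,0,0],[0,0,0],[0,0,0],[0,0,0],[0,0,0],[0,0,0],[0,0,0],[0,0,0],[0,0,0]])

```text
clock: 3.2
position: [0.4977, 0.2064, 0.0258]
tool_rot: [3.141, 0.001, 2.721]
force: [-0.3, -1.1, 11.2]
grip_width: 0.0293
```

```bash
python3 rim.py .06 w2
```

```text
3.2 [0.4977 0.2064 0.0258] [3.1406e+00 8.0000e-04 2.7207e+00] F [-0.3 -1.1 11.2] w 0.0293
[319.4 279.8] [34.  57.4] [0.4917 0.2073 0.06  ] tool [ 0.0058 -0.0016 -0.0342]
```

View pics/w2.png

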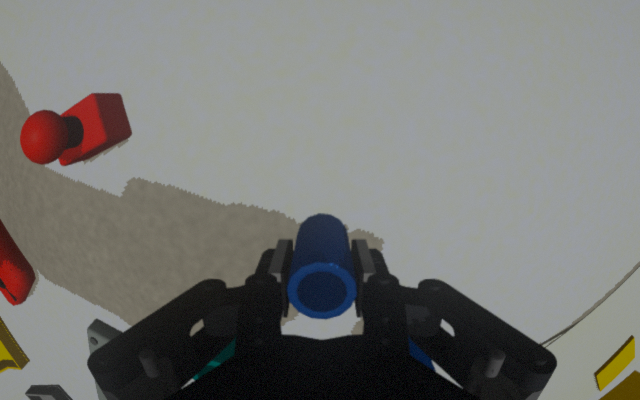

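Sleeve is held (width 29 mm), its rim centred at about (322,291). I'll lift it and tilt.

```bash
cat > geo.py <<'E'
from h import *
AZ=np.radians(134.13); po=np.array([.5850,-.0350,.06])
ax=np.array([-np.cos(AZ)*.5,-np.sin(AZ)*.5,np.sqrt(.75)])
M0=R.from_euler("xyz",[np.pi,0,2.7208]).as_matrix()
k=np.cross(-M0[:,2]*-1,-ax); k/=np.linalg.norm(k)
Rt=R.from_rotvec(k*np.pi/6).as_matrix()@M0
E
python3 - <<'E'
from geo import *
t,p,M,s=pose(); c=calibration("wrist")
w=onplane("wrist",(322,291),.06,c); print("sleeve rim",w,"tool",M.T@(w-p))
print("Rt z",Rt[:,2],-ax)
print("rot",(R.from_matrix(M0.T@Rt).as_rotvec()/np.pi).round(4))
nose=po+.045*ax
tgt=nose-Rt@np.array([.07,0,.09]); start=p+[0,0,.12]
print(tgt,"shift in tilted axes",(Rt.T@(tgt-start)/.8).round(4))
E
```

```text
sleeve rim [0.49715887 0.20605412 0.06      ] tool [ 0.00032445 -0.00057511 -0.03419962]
Rt z [-0.34814436  0.35888091 -0.8660254 ] [-0.34814436  0.35888091 -0.8660254 ]
rot [-0.0618  0.1548  0.    ]
[ 0.68982843 -0.10579114  0.14440744] shift in tilted axes [-0.3238 -0.2363 -0.2222]
```

>>> move_arm(jaw=[200,200,200,200,200,200,200,200,200,200], dp=[[0,0,-0.04],[0,0,-0.055],[0,0,-0.055],[0,0,0],[0,0,0],[0,0,0],[0,0,0],[0,0,0],[0,0,0],[0,0,0]], rotation=[[0,0,0],[0,0,0],[0,0,0],[-0.0103,0.0258,0],[-0.0103,0.0258,0],[-0.0103,0.0258,0],[-0.0103,0.0258,0],[-0.0103,0.0258,0],[-0.0103,0.0258,0],[0,0,0]])

```text
clock: 4.5
position: [0.4978, 0.2049, 0.1443]
tool_rot: [2.932, -0.483, 2.77]
force: [-1.2, -0.2, -1.0]
grip_width: 0.0291
```

>>> move_arm(jaw=[200,200,200,200,200,200,200,200,200,200], dp=[[-0.036,-0.026,-0.025],[-0.036,-0.026,-0.025],[-0.036,-0.026,-0.025],[-0.036,-0.026,-0.025],[-0.036,-0.026,-0.025],[-0.036,-0.026,-0.025],[-0.036,-0.026,-0.025],[-0.036,-0.026,-0.024],[-0.036,-0.028,-0.023],[0,0,0]], rotation=[[0,0,0],[0,0,0],[0,0,0],[0,0,0],[0,0,0],[0,0,0],[0,0,0],[0,0,0],[0,0,0],[0,0,0]])

```text
clock: 5.75
position: [0.6902, -0.108, 0.1427]
tool_rot: [2.934, -0.481, 2.769]
force: [-0.4, 0.3, -0.4]
grip_width: 0.0294
```

>>> move_arm(jaw=[200,200], dp=[[0,0,0],[0,0,0]], rotation=[[0,0,0],[0,0,0]])

```text
clock: 6.0
position: [0.6895, -0.1043, 0.144]
tool_rot: [2.931, -0.482, 2.774]
force: [-0.5, -1.0, 0.1]
grip_width: 0.0293
```

```bash
python3 - <<'E'
from geo import *
t,p,M,s=pose(); c=calibration("wrist"); im=grab_frame("wrist"); np.save("c3.npy",c["T"]); np.save("p3.npy",p); np.save("M3.npy",M)
cv2.imwrite("pics/w3.png",im)
print(t,p,s["qpos"].round(2),s["force"].round(1)); print("err rot",R.from_matrix(M.T@Rt).as_rotvec())
for z in (0,.036,.045): print(z,proj("wrist",po+z*ax,c))
x=s_=cv2.convertScaleAbs(cv2.resize(im[100:340,180:460],None,fx=2.5,fy=2.5,interpolation=cv2.INTER_CUBIC),alpha=1.6); cv2.imwrite("pics/w3c.png",x)
E
```

```text
6.0 [ 0.68954251 -0.10434817  0.14395224] [ 0.23  1.01 -0.08  0.98 -0.23  1.58  1.38] [-0.5 -1.   0.1]
err rot [-0.00064798  0.00031512  0.00141124]
0 [321.80901096 111.63765601]
0.036 [321.77904446 111.89119258]
0.045 [321.77009514 111.96691741]
```

View pics/w3c.png

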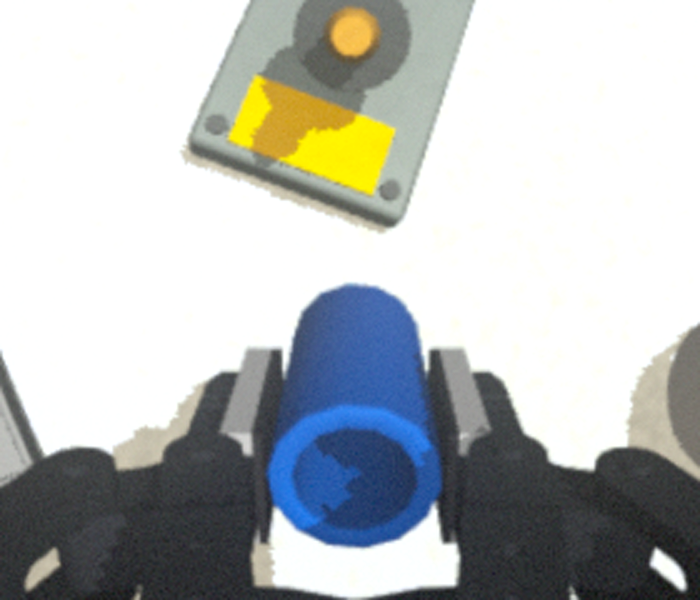

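The view looks straight down the pin. Nose (321.6,113) and shoulder are concentric, so the tilt matches, and the sleeve rim is at (322,290). I'll compute the lateral offsets in the tool frame.

```bash
python3 - <<'E'
from geo import *
im=cv2.imread("pics/w3.png"); c=calibration("wrist"); c["T"]=np.load("c3.npy"); p=np.load("p3.npy"); M=np.load("M3.npy")
hsv=cv2.cvtColor(im,cv2.COLOR_BGR2HSV)
m=np.zeros((400,640),np.uint8); m[95:130,305:340]=cv2.inRange(hsv,(8,120,60),(22,255,255))[95:130,305:340]
mm=cv2.moments(m,True); n=(mm['m10']/mm['m00'],mm['m01']/mm['m00']); print("brass",mm['m00'],n)
def tool(uv,ztool):
    o,d=ray("wrist",uv,c); o=M.T@(o-p); d=M.T@d; return o+d*(ztool-o[2])/d[2]
print("nose tool",tool(n,.09),"pred nose", M.T@(po+.045*ax-p))
print("sleeve rim tool",tool((321.8,289.8),-.0342))
g=cv2.cvtColor(im,cv2.COLOR_BGR2GRAY)[80:140,285:360]; print(g[30:36].mean(0).astype(int).tolist()); print(g[:,35:38].mean(1).astype(int).tolist())
E
```

```text
brass 315.0 (320.85079365079366, 112.66984126984127)
nose tool [ 0.06901058 -0.00157894  0.09      ] pred nose [ 0.06954404 -0.00089881  0.08896711]
sleeve rim tool [ 0.00018774 -0.00084112 -0.0342    ]
[112, 112, 113, 112, 112, 112, 112, 113, 113, 111, 112, 110, 91, 78, 73, 73, 74, 73, 73, 73, 74, 72, 71, 70, 64, 62, 65, 83, 106, 120, 122, 123, 122, 122, 121, 122, 121, 123, 122, 122, 122, 122, 120, 108, 95, 85, 81, 75, 73, 74, 73, 75, 74, 74, 75, 74, 74, 75, 81, 97, 112, 114, 113, 114, 114, 115, 114, 114, 115, 114, 115, 115, 115, 114, 115]
[112, 112, 113, 112, 112, 113, 114, 113, 113, 112, 99, 82, 77, 78, 77, 76, 75, 76, 77, 75, 75, 76, 80, 90, 100, 106, 113, 122, 124, 123, 123, 121, 123, 121, 122, 123, 122, 123, 124, 122, 120, 110, 80, 59, 53, 56, 58, 60, 64, 67, 68, 68, 71, 71, 73, 70, 70, 73, 75, 77]
```

>>> move_arm(jaw=[200,200,200,200,200,200,200,200,200], dp=[[0.028,-0.001,0],[0.03,0,0],[0.028,0,0],[0,0,0.02],[0,0,0.02],[0,0,0.02],[0,0,0],[0,0,0],[0,0,0]], rotation=[[0,0,0],[0,0,0],[0,0,0],[0,0,0],[0,0,0],[0,0,0],[0,0,0],[0,0,0],[0,0,0]])

```text
clock: 7.18
position: [0.616, -0.0676, 0.1339]
tool_rot: [2.931, -0.482, 2.773]
force: [0.4, -0.2, -0.5]
grip_width: 0.0291
```

```bash
cat > chk.py <<'E'
from geo import *
# sleeve low end/pin coords, using pin est refined by wrist view
p3=np.load("p3.npy"); M3=np.load("M3.npy"); nose=p3+M3@np.array([.0690,-.0015,.0890])
def st():
    t,p,M,s=pose(); n=M.T@(nose-p); print(round(t,2),"p",p.round(4),"nose in tool",n.round(4),"roterr",R.from_matrix(M.T@Rt).as_rotvec().round(4),"F tool",(M.T@s["force"]).round(1),"w",round(s["grip_width"],4),"pin z of low end (mm)",round((.045-(.0258-n[2]))*1e3+0,1))
    return t,p,M,s
if __name__=="__main__": st()
E
python3 chk.py
```

```text
7.17 p [ 0.616  -0.0676  0.1339] nose in tool [0.0012 0.0006 0.0415] roterr [ 0.0002  0.0007 -0.0002] F tool [-0.6 -0.1  0.2] w 0.0291 pin z of low end (mm) 60.7
```

>>> move_arm(jaw=[200,200,200,200,200,200,200], dp=[[0.0012,0.0018,0.005],[0,0,0.005],[0,0,0.005],[0,0,0.005],[0,0,0.005],[0,0,0],[0,0,0]], rotation=[[0,0,0],[0,0,0],[0,0,0],[0,0,0],[0,0,0],[0,0,0],[0,0,0]])

```text
clock: 8.05
position: [0.6086, -0.0587, 0.117]
tool_rot: [2.931, -0.483, 2.773]
force: [-0.3, -0.3, -0.1]
grip_width: 0.0295
```

```bash
python3 chk.py; python3 - <<'E'
from h import *
s=grab_frame("scene"); t=grab_frame("top")
a=cv2.resize(s[150:250,260:380],(480,400),interpolation=cv2.INTER_CUBIC); b=cv2.resize(t[160:240,280:360],(400,400),interpolation=cv2.INTER_CUBIC)[:,:320]
cv2.imwrite("pics/v1.png",cv2.convertScaleAbs(np.hstack([a,b]),alpha=1.6))
E
```

```text
8.05 p [ 0.6086 -0.0587  0.117 ] nose in tool [ 0.     -0.0009  0.0211] roterr [ 0.      0.0002 -0.0001] F tool [ 0.1 -0.5  0.1] w 0.0295 pin z of low end (mm) 40.3
```

View pics/v1.png

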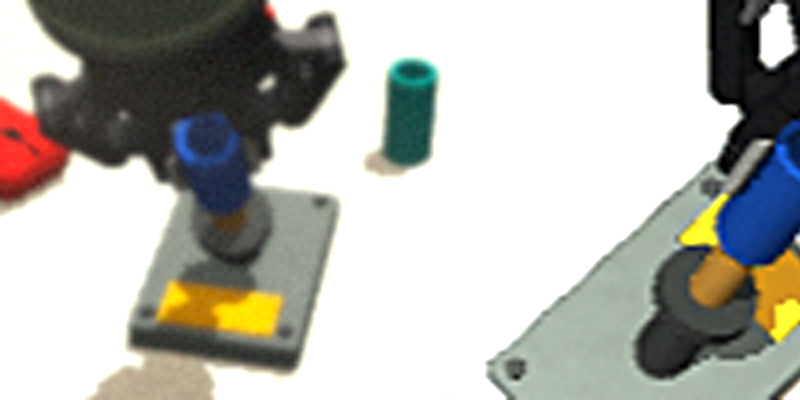

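The sleeve is around the nose, centred, with near-zero force. I'll advance slowly with force checks.

>>> move_arm(jaw=[200,200,200,200,200,200], dp=[[0,0,0.005],[0,0,0.005],[0,0,0.004],[0,0,0.003],[0,0,0],[0,0,0]], rotation=[[0,0,0],[0,0,0],[0,0,0],[0,0,0],[0,0,0],[0,0,0]])

```text
clock: 8.9
position: [0.6039, -0.0538, 0.1053]
tool_rot: [2.931, -0.483, 2.773]
force: [-0.8, -0.5, -1.2]
grip_width: 0.0294
```

>>> move_arm(jaw=[200,200,200,200], dp=[[0,0,0.002],[0,0,0.002],[0,0,0],[0,0,0]], rotation=[[0,0,0],[0,0,0],[0,0,0],[0,0,0]])

```text
clock: 9.4
position: [0.6027, -0.0526, 0.1024]
tool_rot: [2.931, -0.483, 2.773]
force: [0.3, -0.3, -0.7]
grip_width: 0.0296
```

```bash
python3 chk.py
```

```text
9.4 p [ 0.6027 -0.0526  0.1024] nose in tool [-0.     -0.0009  0.0042] roterr [ 0.     -0.     -0.0001] F tool [-0.6 -0.3  0.4] w 0.0296 pin z of low end (mm) 23.4
```

>>> move_arm(jaw=[200,200,200,200], dp=[[0,0,0.002],[0,0,0.002],[0,0,0],[0,0,0]], rotation=[[0,0,0],[0,0,0],[0,0,0],[0,0,0]])

```text
clock: 9.9
position: [0.6016, -0.0514, 0.0997]
tool_rot: [2.931, -0.483, 2.773]
force: [-0.1, 0.3, -0.6]
grip_width: 0.0296
```

```bash
python3 chk.py
```

```text
9.9 p [ 0.6016 -0.0514  0.0997] nose in tool [-0.     -0.0009  0.001 ] roterr [ 0. -0.  0.] F tool [-0.1  0.1  0.6] w 0.0296 pin z of low end (mm) 20.2
```

>>> move_arm(jaw=[200,200,200,200], dp=[[0,0,0.003],[0,0,0.003],[0,0,0],[0,0,0]], rotation=[[0,0,0],[0,0,0],[0,0,0],[0,0,0]])

```text
clock: 10.4
position: [0.5999, -0.0497, 0.0955]
tool_rot: [2.931, -0.483, 2.773]
force: [-0.5, 0.0, 0.4]
grip_width: 0.0291
```

```bash
python3 chk.py
```

```text
10.4 p [ 0.5999 -0.0497  0.0955] nose in tool [ 0.     -0.0009 -0.0038] roterr [ 0.      0.0001 -0.0001] F tool [ 0.6 -0.1 -0.1] w 0.0291 pin z of low end (mm) 15.4
```

No stop at 23 mm, so this looks like the good sleeve. I'll continue to the shoulder.

>>> move_arm(jaw=[200,200,200,200,200,200], dp=[[0,0,0.004],[0,0,0.004],[0,0,0.004],[0,0,0.003],[0,0,0],[0,0,0]], rotation=[[0,0,0],[0,0,0],[0,0,0],[0,0,0],[0,0,0],[0,0,0]])

```text
clock: 11.15
position: [0.5958, -0.0454, 0.0851]
tool_rot: [2.931, -0.483, 2.773]
force: [0.3, -0.2, 0.4]
grip_width: 0.0295
```

>>> move_arm(jaw=[200,200,200], dp=[[0,0,0.002],[0,0,0],[0,0,0]], rotation=[[0,0,0],[0,0,0],[0,0,0]])

```text
clock: 11.52
position: [0.5952, -0.0448, 0.0837]
tool_rot: [2.931, -0.483, 2.773]
force: [-0.3, -0.1, -1.6]
grip_width: 0.0293
```

```bash
python3 chk.py
```

```text
11.53 p [ 0.5952 -0.0448  0.0837] nose in tool [-0.     -0.0009 -0.0174] roterr [-0. -0. -0.] F tool [-0.5 -0.5  1.4] w 0.0293 pin z of low end (mm) 1.8
```

>>> move_arm(jaw=[200,200,200], dp=[[0,0,0.0015],[0,0,0],[0,0,0]], rotation=[[0,0,0],[0,0,0],[0,0,0]])

```text
clock: 11.9
position: [0.5947, -0.0443, 0.0827]
tool_rot: [2.931, -0.483, 2.773]
force: [-0.5, -0.3, -0.9]
grip_width: 0.0292
```

>>> move_arm(jaw=[200,200,200], dp=[[0,0,0.001],[0,0,0],[0,0,0]], rotation=[[0,0,0],[0,0,0],[0,0,0]])

```text
clock: 12.28
position: [0.5947, -0.0443, 0.0824]
tool_rot: [2.931, -0.482, 2.773]
force: [0.9, -1.8, 6.3]
grip_width: 0.0292
```

```bash
python3 chk.py
```

```text
12.28 p [ 0.5947 -0.0443  0.0824] nose in tool [ 0.0001 -0.0009 -0.0188] roterr [ 0.0002  0.0007 -0.    ] F tool [ 1.6  0.  -6.4] w 0.0292 pin z of low end (mm) 0.4
```

It made contact (6 N) at z≈0.4 mm, fully home, so this one is for the yellow tray. I'll withdraw and untilt.

>>> move_arm(jaw=[200,200,200,200,200,200,200,200,200], dp=[[0,0,-0.01],[0,0,-0.015],[0,0,-0.02],[0,0,-0.025],[0,0,-0.025],[0,0,-0.025],[0,0,0],[0,0,0],[0,0,0]], rotation=[[0,0,0],[0,0,0],[0,0,0],[0,0,0],[0,0,0],[0,0,0],[0,0,0],[0.0103,-0.0258,0],[0.0103,-0.0258,0]])

```text
clock: 13.4
position: [0.6275, -0.0785, 0.1644]
tool_rot: [3.008, -0.322, 2.742]
force: [1.1, -0.1, -1.0]
grip_width: 0.0294
```

>>> move_arm(jaw=[200,200,200,200], dp=[[0,0,0],[0,0,0],[0,0,0],[0,0,0]], rotation=[[0.0103,-0.0258,0],[0.0103,-0.0258,0],[0.0103,-0.0258,0],[0.0103,-0.0258,0]])

```text
clock: 13.9
position: [0.6275, -0.0783, 0.1649]
tool_rot: [-3.141, 0.002, 2.721]
force: [0.7, -0.1, -0.7]
grip_width: 0.029
```

>>> move_arm(jaw=[200,200,200,200,200,200,200,200,200], dp=[[0.013,-0.044,0],[0.013,-0.044,0],[0.013,-0.044,0],[0.013,-0.044,0],[0.013,-0.044,0],[0.013,-0.045,0],[0.013,-0.045,0],[0,0,0],[0,0,0]], rotation=[[0,0,0],[0,0,0],[0,0,0],[0,0,0],[0,0,0],[0,0,0],[0,0,0],[0,0,0],[0,0,0]])

```text
clock: 15.02
position: [0.4603, -0.2746, 0.165]
tool_rot: [3.141, -0.0, 2.721]
force: [0.1, -0.0, -0.5]
grip_width: 0.0294
```

```bash
python3 chk.py; python3 - <<'E'
from h import *
t,p,M,s=pose();c=calibration("wrist"); im=grab_frame("wrist"); cv2.imwrite("pics/w4.png",im); print(M.round(3).tolist(),s["qpos"].round(2))
print("to hover over yellow",plan((.4612,-.2757,p[2]),R.from_euler("xyz",[np.pi,0,2.7208]).as_matrix()))
for st,cc in blobs(im,(20,140,40),(35,255,255),300)[1]: print(st,cc,onplane("wrist",cc,.01,c))
E
```

```text
15.03 p [ 0.4603 -0.2746  0.165 ] nose in tool [-0.0374  0.2607  0.0665] roterr [-1.938e-01  4.861e-01  4.000e-04] F tool [-0.1  0.   0.5] w 0.0294 pin z of low end (mm) 85.7
[[-0.913, 0.408, -0.0], [0.408, 0.913, 0.0], [0.0, 0.0, -1.0]] [ 0.4   0.47  0.04  1.9  -0.02  0.77  1.6 ]
to hover over yellow (array([-0.0015, -0.0013, -0.    ]), array([ 0.0001, -0.0001,  0.0003]))
[  248   118   140   133 10800] [319.7 180.3] [ 0.45655037 -0.27579008  0.01      ]
[518 201  37  37 794] [536.8 219.8] [ 0.60702337 -0.05125091  0.01      ]
[   0  259   58  134 4308] [ 20.4 319.9] [ 0.45881912 -0.9487837   0.01      ]
[ 537  310  103   90 5709] [599.9 367. ] [1.09174747 0.13018994 0.01      ]
```

View pics/w4.png

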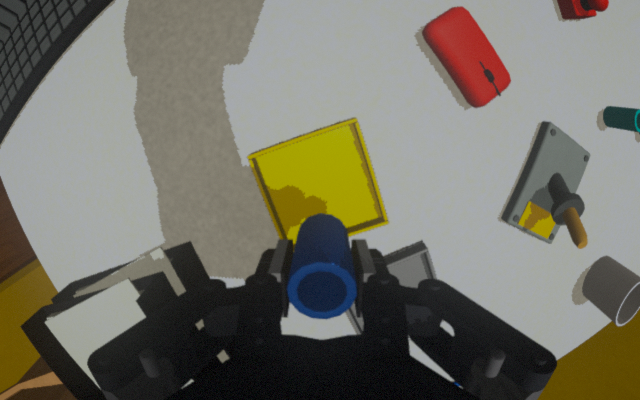

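The sleeve is still held, above the yellow tray (320,180). I'll check the clearance to the black rack at left, because the fingers open that way.

```bash
python3 - <<'E'
from h import *
for z in(0,.1,.2):
    for q in((527,290),(527,130)): print(z,q,onplane("top",q,z).round(3))
for z in(0,.1): print(onplane("wrist",(192,243),z).round(3),onplane("wrist",(25,325),z).round(3))
E
```

```text
0 (527, 290) [ 0.456 -0.445  0.   ]
0 (527, 130) [ 0.798 -0.464  0.   ]
0.1 (527, 290) [ 0.451 -0.405  0.1  ]
0.1 (527, 130) [ 0.76  -0.422  0.1  ]
0.2 (527, 290) [ 0.446 -0.366  0.2  ]
0.2 (527, 130) [ 0.723 -0.381  0.2  ]
[ 0.465 -0.441  0.   ] [ 0.476 -0.966  0.   ]
[ 0.442 -0.378  0.1  ] [ 0.45  -0.731  0.1  ]
```

>>> move_arm(jaw=[200,200,200,200,200,200,200,200], dp=[[0,0,0.04],[0,0,0.05],[0,0,0.05],[0,0,0.02],[0,0,0.005],[0,0,0.003],[0,0,0],[0,0,0]], rotation=[[0,0,0],[0,0,0],[0,0,0],[0,0,0],[0,0,0],[0,0,0],[0,0,0],[0,0,0]])

```text
clock: 16.08
position: [0.4605, -0.2754, 0.0314]
tool_rot: [-3.142, 0.001, 2.721]
force: [0.3, 0.2, -0.3]
grip_width: 0.0292
```

```bash
python3 chk.py
```

```text
16.07 p [ 0.4605 -0.2754  0.0314] nose in tool [-0.0369  0.2614 -0.0671] roterr [-0.1941  0.4874  0.    ] F tool [-0.2  0.3  0.3] w 0.0292 pin z of low end (mm) -47.9
```

>>> move_arm(jaw=[200,200,150,80,0,0,0,0], dp=[[0,0,0.0015],[0,0,0],[0,0,0],[0,0,0],[0,0,0],[0,0,-0.02],[0,0,-0.05],[0,0,-0.07]], rotation=[[0,0,0],[0,0,0],[0,0,0],[0,0,0],[0,0,0],[0,0,0],[0,0,0],[0,0,0]])

```text
clock: 17.08
position: [0.4595, -0.2749, 0.143]
tool_rot: [3.142, -0.002, 2.721]
force: [1.1, -1.6, 0.1]
grip_width: 0.0856
```

```bash
python3 - <<'E'
from h import *
t,p,M,s=pose(); print(t,p,s["force"],s["grip_width"])
im=grab_frame("top"); m,b=blobs(im,(105,120,40),(130,255,255),40); print(b)
print("far sleeve target",plan((.5785,.2235,.15),M))
E
python3 rim.py .064
```

```text
17.075 [ 0.45950061 -0.27486566  0.14299284] [ 1.06326697 -1.61269389  0.08639395] 0.08563701712808446
[(array([371,  86,  44,  24, 189], dtype=int32), array([392.7,  97.9])), (array([187, 211,  15,  14, 123], dtype=int32), array([194.2, 217.6])), (array([442, 278,  16,  14,  68], dtype=int32), array([448.6, 286. ])), (array([  0, 288,  17,  44, 371], dtype=int32), array([  5.1, 304.3]))]
far sleeve target (array([ 0.1229,  0.6298, -0.0008]), array([-0.0001,  0.0028, -0.0002]))
17.125 [ 0.4621 -0.2764  0.1502] [-3.1414  0.0073  2.7202] F [ 4.6 -3.5  9.6] w 0.0854
[322.8 200.6] [34.7 36.9] [ 0.4601 -0.2755  0.064 ] tool [0.0028 0.     0.0861]
```

Sleeve 1 stands in the yellow tray (rim found at 0.460,-0.2755). Now the second sleeve.

>>> move_arm(jaw=[0,0,0,0,0,0,0,0,0,0], dp=[[0.01,0.053,0],[0.01,0.053,0],[0.01,0.053,0],[0.01,0.053,0],[0.01,0.053,0],[0.01,0.053,0],[0.01,0.053,0],[0.01,0.053,0],[0.01,0.053,0],[0.01,0.053,0]], rotation=[[0,0,0],[0,0,0],[0,0,0],[0,0,0],[0,0,0],[0,0,0],[0,0,0],[0,0,0],[0,0,0],[0,0,0]])

```text
clock: 18.42
position: [0.5605, 0.1459, 0.1425]
tool_rot: [3.141, 0.001, 2.721]
force: [0.7, -1.5, -0.4]
grip_width: 0.0855
```

>>> move_arm(jaw=[0,0,0,0,0,0], dp=[[0.01,0.053,0],[0.01,0.047,0],[0,0,0.038],[0,0,0],[0,0,0],[0,0,0]], rotation=[[0,0,0],[0,0,0],[0,0,0],[0,0,0],[0,0,0],[0,0,0]])

```text
clock: 19.18
position: [0.579, 0.2237, 0.1124]
tool_rot: [3.141, 0.001, 2.72]
force: [-0.0, -0.6, 0.1]
grip_width: 0.0857
```

```bash
python3 rim.py .06 w5
```

```text
19.175 [0.579  0.2237 0.1124] [3.1405e+00 1.1000e-03 2.7200e+00] F [-0.  -0.6  0.1] w 0.0857
[322.4 217.7] [39.6 42.6] [0.578 0.224 0.06 ] tool [ 0.001  -0.0002  0.0524]
```

>>> move_arm(jaw=[0,0,0,0,200,200,200,200,200,200], dp=[[0.0012,0,0.04],[0,0,0.04],[0,0,0.028],[0,0,0],[0,0,0],[0,0,0],[0,0,0],[0,0,0],[0,0,0],[0,0,0]], rotation=[[0,0,0],[0,0,0],[0,0,0],[0,0,0],[0,0,0],[0,0,0],[0,0,0],[0,0,0],[0,0,0],[0,0,0]])

```text
clock: 20.48
position: [0.5779, 0.2246, 0.0255]
tool_rot: [3.141, 0.001, 2.721]
force: [-1.7, -1.0, 7.9]
grip_width: 0.0285
```

```bash
python3 rim.py .06 w6; python3 - <<'E'
from geo import *
p3=np.load("p3.npy"); M3=np.load("M3.npy"); nose=p3+M3@np.array([.0690,-.0015,.0890])
t,p,M,s=pose(); L=p[2]   # low end below TCP
im=cv2.imread("pics/w6.png"); hsv=cv2.cvtColor(im,cv2.COLOR_BGR2HSV); m=cv2.inRange(hsv,(100,80,30),(135,255,255))[200:340,270:375]
r=np.where(m.any(1))[0]+200; k=np.where(m.any(0))[0]+270; print("blue rows",r.min(),r.max(),"cols",k.min(),k.max())
# target: nose at tool (0.0002,-0.0008, L+.015), approached from p+[0,0,.12] with Rt
tgt=nose-Rt@np.array([.0,-.0009,L+.015]); start=p+[0,0,.13]
print(L,"tgt",tgt,(Rt.T@(tgt-start)/.8).round(4))
E
```

```text
20.475 [0.5779 0.2246 0.0255] [3.1409e+00 7.0000e-04 2.7206e+00] F [-1.7 -1.   7.9] w 0.0285
[321.5 292.4] [55.5 65.8] [0.5777 0.2238 0.06  ] tool [-0.0001 -0.0008 -0.0345]
blue rows 216 320 cols 287 366
0.025478160554830778 tgt [ 0.61533036 -0.06557605  0.13380076] [-0.167  -0.3024 -0.123 ]
```

>>> move_arm(jaw=[200,200,200,200,200,200,200,200,200,200], dp=[[0,0,-0.04],[0,0,-0.06],[0,0,-0.0625],[0,0,0],[0,0,0],[0,0,0],[0,0,0],[0,0,0],[0,0,0],[0,0,-0.041]], rotation=[[0,0,0],[0,0,0],[0,0,0],[-0.0103,0.0258,0],[-0.0103,0.0258,0],[-0.0103,0.0258,0],[-0.0103,0.0258,0],[-0.0103,0.0258,0],[-0.0103,0.0258,0],[0,0,0]])

```text
clock: 21.78
position: [0.5881, 0.2115, 0.1812]
tool_rot: [2.933, -0.488, 2.771]
force: [0.5, -0.0, -0.0]
grip_width: 0.0283
```

>>> move_arm(jaw=[200,200,200,200,200,200,200,200,200,200], dp=[[0,0,-0.041],[0,0,-0.041],[-0.021,-0.038,0],[-0.021,-0.038,0],[-0.021,-0.038,0],[-0.021,-0.038,0],[-0.021,-0.038,0],[-0.021,-0.038,0],[-0.021,-0.038,0],[-0.02,-0.0364,0]], rotation=[[0,0,0],[0,0,0],[0,0,0],[0,0,0],[0,0,0],[0,0,0],[0,0,0],[0,0,0],[0,0,0],[0,0,0]])

```text
clock: 23.02
position: [0.6148, -0.0669, 0.1328]
tool_rot: [2.931, -0.483, 2.773]
force: [-0.7, 0.9, 0.1]
grip_width: 0.0283
```

>>> move_arm(jaw=[200,200,200,200], dp=[[0,0,0],[0,0,0],[0,0,0],[0,0,0]], rotation=[[0,0,0],[0,0,0],[0,0,0],[0,0,0]])

```text
clock: 23.52
position: [0.6151, -0.065, 0.1334]
tool_rot: [2.93, -0.483, 2.774]
force: [-0.2, 0.1, -0.4]
grip_width: 0.0283
```

```bash
sed -i 's/\.0258-n/.0255-n/' chk.py; python3 chk.py; python3 rim.py .1 w7|tail -2
```

```text
23.52 p [ 0.6151 -0.065   0.1334] nose in tool [-0.0002 -0.0012  0.0398] roterr [-0.0001  0.0002  0.001 ] F tool [-0.  -0.1  0.5] w 0.0283 pin z of low end (mm) 59.3
23.525 [ 0.6151 -0.065   0.1334] [ 2.9304 -0.4825  2.774 ] F [-0.2  0.1 -0.4] w 0.0283
[319.5 267.6] [ 66.5 103.1] [ 0.6239 -0.0649  0.1   ] tool [-0.0227 -0.0022  0.0259]
```

>>> move_arm(jaw=[200,200,200,200,200,200,200], dp=[[0,0,0.005],[0,0,0.005],[0,0,0.005],[0,0,0.005],[0,0,0.005],[0,0,0],[0,0,0]], rotation=[[0,0,0],[0,0,0],[0,0,0],[0,0,0],[0,0,0],[0,0,0],[0,0,0]])

```text
clock: 24.45
position: [0.608, -0.0586, 0.1158]
tool_rot: [2.931, -0.483, 2.773]
force: [-0.8, -0.8, -0.7]
grip_width: 0.0285
```

```bash
python3 chk.py
```

```text
24.45 p [ 0.608  -0.0586  0.1158] nose in tool [ 0.0001 -0.0005  0.0198] roterr [ 0.0001  0.0001 -0.0001] F tool [ 0.1 -1.2  0.6] w 0.0285 pin z of low end (mm) 39.3
```

>>> move_arm(jaw=[200,200,200,200,200,200], dp=[[0,0.0004,0.005],[0,0,0.005],[0,0,0.004],[0,0,0.003],[0,0,0],[0,0,0]], rotation=[[0,0,0],[0,0,0],[0,0,0],[0,0,0],[0,0,0],[0,0,0]])

```text
clock: 25.2
position: [0.6032, -0.0532, 0.1039]
tool_rot: [2.931, -0.483, 2.773]
force: [-2.7, 1.2, -0.6]
grip_width: 0.0282
```

>>> move_arm(jaw=[200,200,200], dp=[[0,0,0.002],[0,0,0],[0,0,0]], rotation=[[0,0,0],[0,0,0],[0,0,0]])

```text
clock: 25.58
position: [0.6028, -0.0528, 0.1026]
tool_rot: [2.931, -0.483, 2.773]
force: [-3.2, -0.2, 0.7]
grip_width: 0.0282
```

```bash
python3 chk.py
```

```text
25.57 p [ 0.6028 -0.0528  0.1026] nose in tool [ 0.     -0.0008  0.0045] roterr [ 0. -0. -0.] F tool [ 2.9 -1.5  0.5] w 0.0282 pin z of low end (mm) 24.0
```

>>> move_arm(jaw=[200,200,200], dp=[[0.0005,0,0.0015],[0,0,0],[0,0,0]], rotation=[[0,0,0],[0,0,0],[0,0,0]])

```text
clock: 25.95
position: [0.6024, -0.0524, 0.102]
tool_rot: [2.931, -0.482, 2.773]
force: [1.0, -2.4, 5.3]
grip_width: 0.0285
```

```bash
python3 chk.py
```

```text
25.95 p [ 0.6024 -0.0524  0.102 ] nose in tool [-0.0001 -0.0008  0.0037] roterr [0.0002 0.001  0.    ] F tool [ 0.8 -0.7 -5.9] w 0.0285 pin z of low end (mm) 23.2
```

>>> move_arm(jaw=[200,200,200], dp=[[0,0,0.001],[0,0,0],[0,0,0]], rotation=[[0,0,0],[0,0,0],[0,0,0]])

```text
clock: 26.32
position: [0.6024, -0.0524, 0.1019]
tool_rot: [2.931, -0.481, 2.772]
force: [1.4, -4.1, 12.8]
grip_width: 0.0285
```

```bash
python3 chk.py
```

```text
26.32 p [ 0.6024 -0.0524  0.1019] nose in tool [-0.     -0.0008  0.0036] roterr [ 0.0004  0.0017 -0.    ] F tool [  3.5  -0.6 -13.1] w 0.0285 pin z of low end (mm) 23.1
```

It stopped firmly at z≈23.1 mm (13 N), so it stops short and goes in the grey tray. Withdrawing.

>>> move_arm(jaw=[200,200,200,200,200,200,200], dp=[[0,0,-0.01],[0,0,-0.015],[0,0,-0.02],[0,0,-0.022],[0,0,-0.025],[0,0,0],[0,0,0]], rotation=[[0,0,0],[0,0,0],[0,0,0],[0,0,0],[0,0,0],[0,0,0],[0,0,0]])

```text
clock: 27.2
position: [0.6271, -0.0781, 0.1644]
tool_rot: [2.931, -0.483, 2.773]
force: [0.2, -0.1, -0.3]
grip_width: 0.0284
```

>>> move_arm(jaw=[200,200,200,200,200,200], dp=[[0,0,0],[0,0,0],[0,0,0],[0,0,0],[0,0,0],[0,0,0]], rotation=[[0.0103,-0.0258,0],[0.0103,-0.0258,0],[0.0103,-0.0258,0],[0.0103,-0.0258,0],[0.0103,-0.0258,0],[0.0103,-0.0258,0]])

```text
clock: 27.95
position: [0.6269, -0.078, 0.1644]
tool_rot: [-3.141, 0.002, 2.721]
force: [-0.0, 0.7, -0.2]
grip_width: 0.0284
```

>>> move_arm(jaw=[200,200,200,200,200,200,200,200], dp=[[-0.013,-0.034,0],[-0.013,-0.034,0],[-0.013,-0.034,0],[-0.013,-0.034,0],[-0.013,-0.034,0],[-0.013,-0.034,0],[0,0,0],[0,0,0]], rotation=[[0,0,0],[0,0,0],[0,0,0],[0,0,0],[0,0,0],[0,0,0],[0,0,0],[0,0,0]])

```text
clock: 28.95
position: [0.6175, -0.2519, 0.1643]
tool_rot: [3.141, -0.001, 2.721]
force: [0.5, 0.6, -1.2]
grip_width: 0.0287
```

```bash
python3 rim.py .1 w8; python3 - <<'E'
from h import *
t,p,M,s=pose(); print(s["tool_rot"],plan((.6177,-.2522,.0296),R.from_euler("xyz",[np.pi,0,2.7208]).as_matrix()))
E
```

```text
28.95 [ 0.6175 -0.2519  0.1643] [ 3.1412e+00 -1.0000e-03  2.7213e+00] F [ 0.5  0.6 -1.2] w 0.0287
[321.6 291.5] [56.4 68.4] [ 0.6767 -0.2791  0.1   ] tool [-0.0652 -0.0007  0.0642]
[216.4  40.4] [31.1 35.2] [ 0.476  -0.2677  0.1   ] tool [ 0.1227 -0.0722  0.0643]
[ 3.14102712e+00 -7.60613098e-04  2.72185462e+00] (array([-0.0004, -0.0009,  0.1685]), array([ 0.0002, -0.0002,  0.0003]))
```

View pics/w8.png

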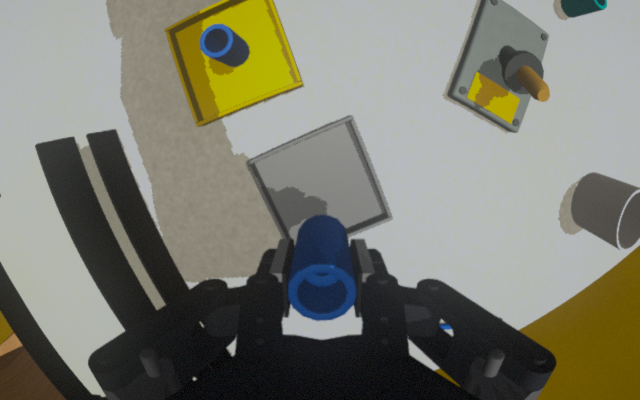

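Sleeve 1 stands in the yellow tray at (220,47). The second sleeve is held straight above the grey tray (320,180). Lower and release.

>>> move_arm(jaw=[200,200,200,200,200,200,200,200], dp=[[0,0,0.04],[0,0,0.05],[0,0,0.05],[0,0,0.02],[0,0,0.005],[0,0,0.002],[0,0,0],[0,0,0]], rotation=[[0,0,0],[0,0,0],[0,0,0],[0,0,0],[0,0,0],[0,0,0],[0,0,0],[0,0,0]])

```text
clock: 30.0
position: [0.6181, -0.2529, 0.032]
tool_rot: [3.141, 0.001, 2.721]
force: [0.0, -0.3, -0.6]
grip_width: 0.0286
```

>>> move_arm(jaw=[200,200], dp=[[0,0,0.0015],[0,0,0]], rotation=[[0,0,0],[0,0,0]])

```text
clock: 30.25
position: [0.6177, -0.2528, 0.03]
tool_rot: [-3.142, 0.0, 2.721]
force: [0.3, 0.1, -1.1]
grip_width: 0.0286
```

>>> move_arm(jaw=[150,80,0,0,0,0,0,0,0,0], dp=[[0,0,0],[0,0,0],[0,0,0],[0,0,-0.02],[0,0,-0.05],[0,0,-0.07],[0,0,-0.07],[0,0.05,-0.03],[0,0.05,0],[0,0,0]], rotation=[[0,0,0],[0,0,0],[0,0,0],[0,0,0],[0,0,0],[0,0,0],[0,0,0],[0,0,0],[0,0,0],[0,0,0]])

```text
clock: 31.5
position: [0.6517, -0.1759, 0.2234]
tool_rot: [3.14, 0.001, 2.725]
force: [0.5, -0.4, -0.2]
grip_width: 0.0856
```

>>> move_arm(jaw=[0,0,0,0,0], dp=[[0,0,0],[0,0,0],[0,0,0],[0,0,0],[0,0,0]], rotation=[[0,0,0],[0,0,0],[0,0,0],[0,0,0],[0,0,0]])

```text
clock: 32.12
position: [0.6503, -0.1799, 0.222]
tool_rot: [-3.142, -0.0, 2.721]
force: [1.2, -0.4, 0.4]
grip_width: 0.0854
```

```bash
python3 rim.py .064; python3 - <<'E'
from h import *
a=cv2.convertScaleAbs(cv2.resize(grab_frame("top"),(600,375)),alpha=1.5); b=cv2.convertScaleAbs(grab_frame("scene")[130:330,130:450],alpha=1.5); b=cv2.resize(b,(360,225))
cv2.imwrite("pics/fin.png",np.vstack([a,np.hstack([b,np.zeros((225,240,3),np.uint8)])]))
E
```

```text
32.125 [ 0.6503 -0.1799  0.222 ] [-3.1416e+00 -1.0000e-04  2.7206e+00] F [ 1.2 -0.4  0.4] w 0.0854
[382.6 304.7] [ 9.  67.5] [ 0.815 -0.175  0.064] tool [-0.1484  0.0718  0.158 ]
[244.2 183.7] [26.2 26.2] [ 0.6187 -0.2529  0.064 ] tool [-0.001  -0.0795  0.158 ]
[164.3  60.2] [20.7 25. ] [ 0.4624 -0.2752  0.064 ] tool [ 0.1326 -0.1638  0.158 ]
```

View pics/fin.png

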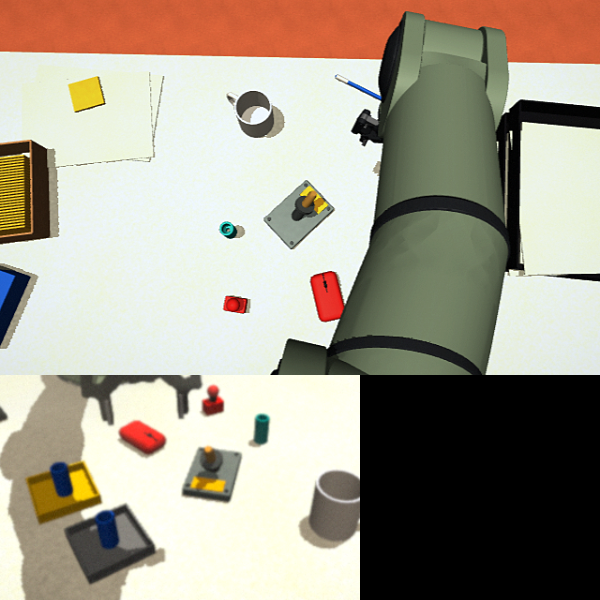

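The scene view shows both sleeves standing upright in their trays: yellow at (62,478), grey at (107,528). Mug, stamp, mouse and turquoise tube are where they were.

```bash
python3 -c "
from workcell import workorder; print(workorder.job_done())"
```

```text
the job is handed in; nothing more can be done
None
```

I tried both blue sleeves on the gauge pin and put each away before trying the next, then handed the job in at about 32 s of the 72 s allowed.

- **First sleeve (nearer the robot):** it slid on with almost no force and met the steel shoulder at z ≈ 0.4 mm with about 6 N. That is fully home, so it stands in the yellow tray.
- **Second sleeve (farther from the robot):** it stopped at z ≈ 23.1 mm, and I pressed no harder than about 13 N. It stops short, so it stands in the grey tray.

My last wrist and scene pictures show both sleeves upright, close to the centres of their trays. The gripper was open and clear of everything. In the last pictures the mug, stamp, mouse and turquoise look-alike are in their original places.

No check failed. The camera estimates of positions disagreed by up to a few millimetres, so I corrected the pin alignment from the wrist camera view along the pin.

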